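Line up a quarter-turn stud and hold a gearbox cover shut

TASK

Turn the steel wing stud on the open red gearbox clockwise to its stop, so that the wing stands across the casing and lines up with the slot in the aluminium cover. Then fit the cover over the wing, slot end to the stud, and press it down flat and fully home on the casing rim against the sprung seal. Finish while still holding it pressed there with the gripper (the fitter locks it afterwards), and leave the tools and the bearing on the bench alone.

Things in the scene. Friction and masses are not known exactly. Their poses are not given: they have to be found in the camera images.
- casing: Red cast gearbox casing bolted to the bench, open at the top. Box 170 (its x) by 120 (its y) by 80 mm high, walls 12 mm, feet to 103 mm either side in x. Origin at the centre of its underside, z up; its x runs along the length towards the end with the stud.
- rim (a point): Centre of the casing's opening in the plane of the rim (80 mm above the bench), axes as the casing's. The cover is fully home when its underside lies in this plane, its centre over this point and its x along the casing's x.
- stud (a joint): Quarter-turn wing stud of steel, on the casing's centre line 46 mm from its centre towards +x of the casing. Value in rad: 0 = wing along the casing's x; grows clockwise seen from above; 1.571 = its hard stop, wing across the casing (along its y, in line with two small marks on the rim): aligned with the cover's slot. Stiff by friction (about 0.06 N m), stays where it is left. At value v the wing's long direction is the casing's yaw minus v.
- stud_top (a point): Centre of the wing's top face, on the turning axis, 112 mm above the bench; its x runs along the wing. The wing is a flat block 34 mm long, 10 mm thick, 24 mm high (88 to 112 mm above the bench) on an 11 mm round shank; a fine dark groove on top runs along it. Nothing stands higher than 88 mm around it.
- seal (a joint): Sprung black sealing frame, 144 by 94 mm outside, 10 mm wide, just inside the rim. Value in m pressed down: 0 = free, its top 8 mm above the rim; 0.008 = level with the rim. It pushes up with about 6 N at 0 and 12 N at 0.008, and lifts the cover again (cover weight 3 to 5 N) if the cover is let go.
- cover: Loose aluminium cover lying flat on the bench, handle up: plate 160 (x) by 110 (y) by 6 mm, about 0.4 kg. Origin at the centre of the plate's underside, z up, x towards its slotted end.
- cover_slot (a point): Centre of the through slot in the cover, 46 mm from the cover's centre along its +x, at mid thickness (3 mm above the underside). The slot is 40 mm along the cover's y and 16 mm along its x, so it passes over the wing (3 mm to spare all round) only when the wing stands across; the cover's other end has no slot.
- cover_grip (a point): Grip point in the middle of the cover's handle, 24 mm above the plate's underside, over the cover's centre. The handle is an upright rib along the cover's x, 60 mm long, 14 mm thick, from the plate's top to 36 mm above its underside.
- hammer: Hammer lying on the bench beyond the work; bystander.
- screwdriver: Screwdriver lying on the bench beside the work; bystander.
- bearing: Steel bearing ring 62 mm across, 16 mm high, lying flat beside the work; bystander.
Things that resemble listed ones, but are neither listed nor needed, are in the scene too. Of the things that look like the cover, the middle-sized one is meant.

How it is judged (in metres and radians):
On the way, in this order (a step that is already met when the one before it is completed fails the run):
1. the wing stud is turned across the casing, to within 0.15 rad of its stop (value of joint stud above 1.42 rad), for 0.3 s.
2. the cover is fitted over the wing and pressed home on the rim, held by the gripper (value of joint stud above 1.42 rad and horizontal distance between cover_slot and stud_top below 0.007 m and angle between the x axis of cover and the x axis of casing, either way round below 0.15 rad and angle between cover's own z axis and vertical below 0.03 rad and z of cover in the frame of casing between 0.077 and 0.0825 m and value of joint seal above 0.0055 m and contact force between the fingers and cover above 2 N), for 0.3 s.
At the end, for the whole second after the job is handed in: Stud within 0.15 rad of its stop; slot centre within 7 mm of the stud axis; cover along the casing within 0.15 rad, level within 0.03 rad, underside within 2.5 mm of the rim plane, seal pressed at least 5.5 mm; fingers touch the cover with over 2 N; cover at rest (all of step 2 and linear speed of cover below 0.02 m/s); the arm keeps its last pose, push and grip.
It fails at once if a bystander (hammer, screwdriver or bearing) is moved more than 30 mm (distance of any of hammer, screwdriver, bearing from where it was at the start of the episode above 0.03 m).
It also fails if it takes over 54 s, if anything falls off the work surface, if the arm or the gripper's body presses on something with over 40 N, if the wrist force passes 120 N, or if a joint passes its speed limit or range.

ROBOT

A 6-joint arm with a two-finger parallel gripper is mounted at the origin on the work surface. World frame = base frame: x ahead of the robot, y to its left, z up, the work surface at z = 0. Lengths are in mm, angles in degrees, forces in N, time in s.
With the tool pointing down it reaches from about 325 to 925 mm from the base axis. Payload 3.1 kg.
Tool frame: the origin (TCP) lies between the finger pads; the fingertips stand 17 mm ahead of it and the grasp point (between the pads) lies 2 mm behind it; z points along the fingers, y is the direction in which the jaws open and shut (so a half turn about z gives the same grasp; the last joint's range is limited). The gripper opens to 85 mm and grips with 20 to 120 N. Pads are 22 mm wide; open, the fingers measure 114 mm over their backs; the gripper's body (76 mm by 85 mm) begins 54 mm behind the grasp point. The pads swing forward as they close: fully open they stand 13 mm farther back than shut.
Start: joints at [69.603, 12.427, 92.441, -0, 75.132, -6.429], TCP at [150.85, 606.534, 248.3] pointing down, gripper open.
Joint ranges: [-157.48, 157.48], [-44.54, 120.13], [17.64, 146.25], [-64.5, 244.5], [7.68, 150.69], [-147.95, 147.95]. Speed limits (degrees/s): [159.86, 159.86, 180, 180, 180, 180].

INTERFACE

Orientations are given as a 3x3 rotation matrix whose columns are the frame's x, y, z axes.
In Python, from workcell import r gives the robot as it stands.
- The arm moves only by the tool servo_tool, never from a script. Its arguments are lists of equal length, an entry for each row: "delta_pos": the shift along the tool's x, y, z in m, a list of three; "turn": the turn about the tool's z in rad. A call has 1 to 5 rows; each row is the pose to reach, as a shift and turn from the pose commanded when the call began, along the tool's axes at that moment; what a row does not reach only later rows make up. A row lasts 1/12 s, in which the tool goes at most 41.7 mm and 7.16 degrees, less where a joint would pass 70% of its speed; a pose out of reach is approached as far as the arm can. A call with a gripper value outside its range is refused whole. "jaw" is the opening, from -1 (shut) to 1 (fully open), so that 0 is half open, set as the call begins (left out, the last holds). The fingers move at their own pace and stop on an object; "squeeze" is the grip in N (left out, the last holds). Time passes only in rows, so rows that repeat a pose let the fingers close. It gives the time, the measured TCP pose, the force and the opening at its end, in the units of the state.
- r.read_state(): the state, without advancing time (a new reading comes with each control period).
- r.camera(name): name is "side" or "top"; returns (picture, depth): 420x560x3 uint8, red, green, blue; 420x560 float32, mm along the optical axis (not along the pixel's ray), 0 where there is no reading.
- r.calibration(name): a dict with "camera_matrix" (3x3 intrinsics, pixels), "R" (3x3) and "t" (3): a world point X has camera coordinates R X + t. Camera axes: x right, y down, z forward; pixel columns grow to the right and rows downward; lengths in mm; the calibration is good to about 2 mm. A picture is of the moment at which its call begins. calibration takes no time and is no camera call.
- r.close_job(): hands the job in, once; it reports no verdict.
The state is a dict: "t": time; "joint_pos": joint angles; "dq": joint speeds; "effort": joint torques, N m; "tcp_pos": TCP position; "orientation": TCP orientation; "ft_force": force on the tool from outside, world axes, zero at the start; "ft_torque": the same for the moment, N m; "finger_gap": finger opening in mm.
Only numpy, scipy, OpenCV 4.12 (cv2) and the standard library are available. Lean on these libraries where they do the work, as an engineer would, in place of code of your own. Each camera call takes 0.05 s, during which the arm holds its last target. There are 200 camera calls.

## Working session

There is one attempt and no reset: what is moved stays moved. The work goes in short steps, Python scripts to look and compute and a tool call to move; the robot and the scene stay as the last step left them, time stands still between calls to the robot, and variables do not carry over. Pictures are saved under pics/ and viewed, about 8 in all and at most 12, crops included, and the job is handed in when it is done.

Besides the shell and the picture viewer there is one more tool, called after "Call:" by a JSON object that holds its "name" and its "arguments", one argument or row to a line. servo_tool: Moves the arm, as the interface text tells. Its arguments: {"type":"object","properties":{"delta_pos":{"type":"array"},"turn":{"type":"array"},"jaw":{"type":"number"},"squeeze":{"type":"number"}},"required":["delta_pos","turn"]}

```bash
mkdir -p pics; ls; cat > h.py <<'E'
import numpy as np, cv2
from workcell import r
def cam(n):
    p,d=r.camera(n); return p,d,r.calibration(n)
def ray(c,u,v,z):
    K,R,t=[np.array(c[k],float) for k in("camera_matrix","R","t")]
    o=-R.T@t.ravel(); q=R.T@np.linalg.inv(K)@[u,v,1]
    return o+q*(z-o[2])/q[2]
def cloud(c,d):
    K,R,t=[np.array(c[k],float) for k in("camera_matrix","R","t")]
    v,u=np.indices(d.shape); P=np.stack([(u-K[0,2])/K[0,0]*d,(v-K[1,2])/K[1,1]*d,d],-1)
    return (P-t.ravel())@R
def save(n,p): cv2.imwrite(n,cv2.cvtColor(p,cv2.COLOR_RGB2BGR))
E
python3 - <<'E'
from h import *
for n in("top","side"):
    p,d,c=cam(n); save(f"pics/{n}0.png",p); np.savez(f"{n}0.npz",p=p,d=d)
    R=np.array(c["R"]);print(n,-R.T@np.array(c["t"]).ravel(),R[2],c["camera_matrix"][0][0])
s=r.read_state();print(s["t"],s["tcp_pos"],s["orientation"])
E
```

```text
pics
top [ 324.57145853    8.48619202 1181.04228743] [ 0.19052837 -0.01332404 -0.98159126] 416.51372992414593
side [ 443.90837587 -634.06248224  816.38590837] [ 0.09786214  0.659017   -0.74573427] 408.55421076212826
0.1 [150.57005    605.84422726 247.03386331] [[-9.70439622e-01  2.41342739e-01 -7.89165317e-04]
 [ 2.41343896e-01  9.70437330e-01 -2.12401525e-03]
 [ 2.53219826e-04 -2.25168879e-03 -9.99997433e-01]]
```

View pics/top0.png

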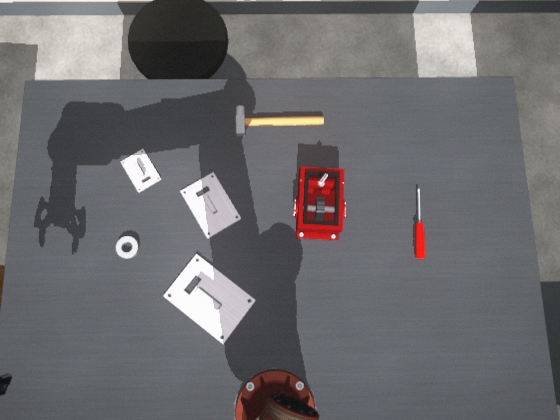

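View pics/side0.png

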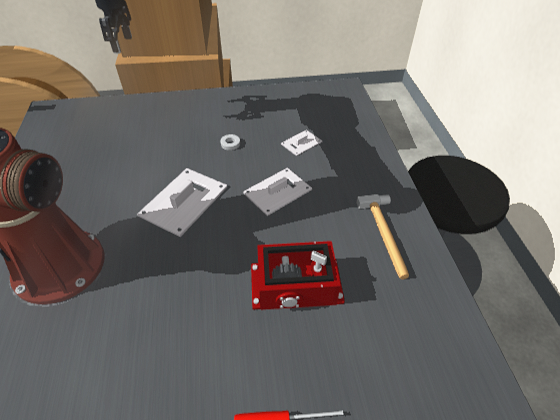

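Candidates in the top picture that look like the cover are small (141,171), middle (210,204) and large (209,299). I choose the middle one and check its size. The casing is at (321,203), with the stud wing near (322,180).

```bash
cat > m.py <<'E'
from h import *
f=np.load("top0.npz");p,d=f["p"],f["d"];c=r.calibration("top")
a=cv2.resize(p[140:250,160:360],None,fx=4,fy=4,interpolation=cv2.INTER_CUBIC);save("pics/crop0.png",a)
hsv=cv2.cvtColor(p,cv2.COLOR_RGB2HSV)
P=cloud(c,d)
def rect(m,z,name):
    for k in cv2.findContours(m,cv2.RETR_EXTERNAL,cv2.CHAIN_APPROX_NONE)[0]:
        if cv2.contourArea(k)<300: continue
        X=np.array([ray(c,u,v,z)[:2] for u,v in k[:,0]],np.float32)
        q=cv2.minAreaRect(X);print(name,k[:,0].mean(0),q)
plate=((P[...,2]>-5)&(P[...,2]<60)&(hsv[...,1]<60)&(hsv[...,2]>140)).astype(np.uint8)*255
plate[:, :100]=0; plate[350:]=0;plate[:90]=0
rect(plate,6,"plate")
# rim by height
for s in [(203,204),(322,180),(310,172),(300,200),(210,205)]: print(s,P[s[1],s[0]])
m=((P[...,2]>68)&(P[...,2]<95)).astype(np.uint8)*255; m[:,:280]=0;m[:,360:]=0;m[250:]=0;m[:150]=0
rect(cv2.morphologyEx(m,cv2.MORPH_CLOSE,np.ones((5,5))),80,"rim")
w=(P[...,2]>102)&(P[...,2]<125);w[:,:280]=0;w[:,360:]=0;w[250:]=0
v,u=np.where(w);X=np.array([ray(c,a,b,112)[:2] for a,b in zip(u,v)],np.float32)
print("wing",len(u),u.mean(),v.mean(),X.mean(0),cv2.minAreaRect(X),np.median(P[w],0))
E
python3 m.py
```

```text
plate [209.12135922 298.61650485] ((291.9541320800781, 175.68038940429688), (212.73074340820312, 147.84036254882812), 52.240718841552734)
plate [126.49230769 247.12307692] ((434.1680603027344, 410.32080078125), (62.41971206665039, 61.6646614074707), 89.31602478027344)
plate [209.49068323 204.63975155] ((553.2122192382812, 177.76744079589844), (162.90980529785156, 112.36724853515625), 30.609277725219727)
plate [140.26415094 170.5754717 ] ((656.459716796875, 380.7491760253906), (114.04515075683594, 78.43196105957031), 31.576446533203125)
(203, 204) [554.18525413 196.76096808   8.05625737]
(322, 180) [ 594.94155483 -133.05490087  112.63365978]
(310, 172) [ 623.23643466 -104.21413368   90.4069778 ]
(300, 200) [548.52800781 -76.07336574  78.43971254]
(210, 205) [545.43297312 172.53486818  37.13323401]
rim [320.71563981 198.4028436 ] ((554.3417358398438, -130.91567993164062), (130.17691040039062, 171.83950805664062), 86.1250228881836)
wing 51 322.7647058823529 178.3921568627451 [ 599.4804  -135.33014] ((599.1438598632812, -135.23826599121094), (10.077014923095703, 35.00861358642578), 52.363563537597656) [ 599.62402533 -135.73921198  112.17094522]
```

View pics/crop0.png

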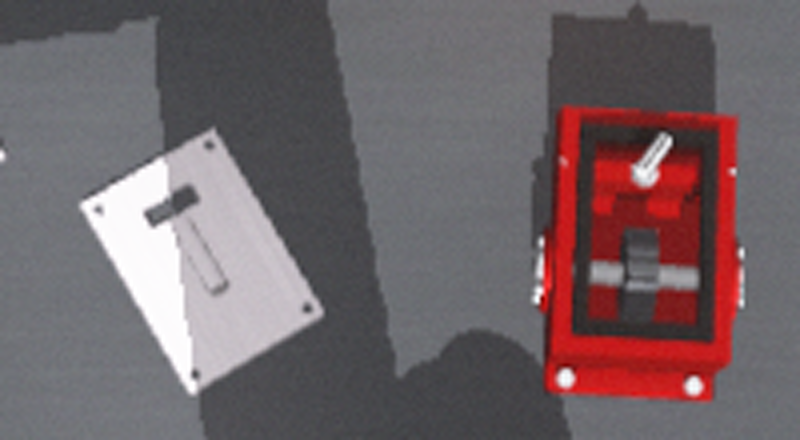

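The crop shows the chosen cover with its slot at crop (172,204), so its +x is up-left. The stud wing is at (655,157), with rim marks at (562,160) and (733,171). The sizes agree: plate 163x112 mm, wing 10x35 mm with its top at 112 mm. The wing points at -37.6° and the casing yaw is about -3.9°, so about 56° of clockwise turn remains. I'll move over the stud now.

Call:
{"name": "servo_tool", "arguments": {
  "delta_pos": [
    [-0.025, -0.0245, 0],
    [-0.049, -0.049, 0],
    [-0.074, -0.0735, 0],
    [-0.098, -0.098, 0],
    [-0.123, -0.122, 0]
  ],
  "turn": [0, 0, 0, 0, 0],
  "jaw": 0.2
}}

```text
t: 0.52
tcp_pos: [240.9, 456.7, 247.6]
orientation: [[-0.971, 0.241, -0.001], [0.241, 0.971, -0.001], [0.0, -0.001, -1.0]]
ft_force: [0.5, -0.1, 0.0]
finger_gap: 51.4
```

Call:
{"name": "servo_tool", "arguments": {
  "delta_pos": [
    [-0.025, -0.0245, 0],
    [-0.049, -0.049, 0],
    [-0.074, -0.0735, 0],
    [-0.098, -0.098, 0],
    [-0.123, -0.122, 0]
  ],
  "turn": [0, 0, 0, 0, 0]
}}

```text
t: 0.93
tcp_pos: [330.7, 308.7, 247.9]
orientation: [[-0.971, 0.241, -0.001], [0.241, 0.971, -0.0], [0.0, -0.0, -1.0]]
ft_force: [0.9, 1.4, 0.4]
finger_gap: 51.0
```

Call:
{"name": "servo_tool", "arguments": {
  "delta_pos": [
    [-0.025, -0.0245, 0],
    [-0.049, -0.049, 0],
    [-0.074, -0.0735, 0],
    [-0.098, -0.098, 0],
    [-0.123, -0.122, 0]
  ],
  "turn": [0, 0, 0, 0, 0]
}}

```text
t: 1.35
tcp_pos: [420.7, 160.6, 248.0]
orientation: [[-0.97, 0.241, -0.0], [0.241, 0.97, 0.0], [0.0, -0.0, -1.0]]
ft_force: [0.4, 0.3, 0.1]
finger_gap: 51.4
```

Call:
{"name": "servo_tool", "arguments": {
  "delta_pos": [
    [-0.025, -0.0245, 0],
    [-0.049, -0.049, 0],
    [-0.074, -0.0735, 0],
    [-0.098, -0.098, 0],
    [-0.123, -0.122, 0]
  ],
  "turn": [0, 0, 0, 0, 0]
}}

```text
t: 1.77
tcp_pos: [510.6, 12.5, 247.8]
orientation: [[-0.97, 0.242, -0.001], [0.242, 0.97, 0.0], [0.001, 0.0, -1.0]]
ft_force: [0.2, 0.4, -0.4]
finger_gap: 51.2
```

Call:
{"name": "servo_tool", "arguments": {
  "delta_pos": [
    [-0.025, -0.0245, 0],
    [-0.049, -0.049, 0.01],
    [-0.074, -0.0735, 0.02],
    [-0.098, -0.098, 0.035],
    [-0.122, -0.122, 0.05]
  ],
  "turn": [0.08, 0.165, 0.25, 0.33, 0.412]
}}

```text
t: 2.18
tcp_pos: [600.1, -135.4, 197.6]
orientation: [[-0.79, 0.613, 0.0], [0.613, 0.79, -0.0], [-0.0, 0.0, -1.0]]
ft_force: [-0.0, 0.6, 0.4]
finger_gap: 51.2
```

Call:
{"name": "servo_tool", "arguments": {
  "delta_pos": [
    [0, 0, 0.02],
    [0, 0, 0.035],
    [0, 0, 0.045],
    [0, 0, 0.045],
    [0, 0, 0.045]
  ],
  "turn": [0, 0, 0, 0, 0]
}}

```text
t: 2.6
tcp_pos: [598.8, -133.1, 152.5]
orientation: [[-0.793, 0.609, -0.002], [0.609, 0.793, 0.001], [0.002, -0.001, -1.0]]
ft_force: [0.1, 0.7, -0.3]
finger_gap: 51.4
```

Call:
{"name": "servo_tool", "arguments": {
  "delta_pos": [
    [0, 0, 0.015],
    [0, 0, 0.03],
    [0, 0, 0.04],
    [0, 0, 0.043],
    [0, 0, 0.043]
  ],
  "turn": [0, 0, 0, 0, 0]
}}

```text
t: 3.02
tcp_pos: [599.1, -133.2, 110.0]
orientation: [[-0.793, 0.609, -0.001], [0.609, 0.793, 0.0], [0.001, -0.0, -1.0]]
ft_force: [-0.2, -0.0, -0.4]
finger_gap: 51.3
```

Call:
{"name": "servo_tool", "arguments": {
  "delta_pos": [
    [0, 0, 0],
    [0, 0, 0],
    [0, 0, 0],
    [0, 0, 0],
    [0, 0, 0]
  ],
  "turn": [0, 0, 0, 0, 0],
  "jaw": -1,
  "squeeze": 40
}}

```text
t: 3.43
tcp_pos: [599.9, -134.2, 111.5]
orientation: [[-0.793, 0.61, 0.001], [0.61, 0.793, -0.001], [-0.002, -0.0, -1.0]]
ft_force: [-1.8, -1.0, 3.8]
finger_gap: 8.8
```

Call:
{"name": "servo_tool", "arguments": {
  "delta_pos": [
    [0, 0, 0],
    [0, 0, 0],
    [0, 0, 0]
  ],
  "turn": [0, 0, 0]
}}

```text
t: 3.68
tcp_pos: [600.0, -134.2, 111.6]
orientation: [[-0.793, 0.61, 0.001], [0.61, 0.793, -0.001], [-0.002, -0.0, -1.0]]
ft_force: [-1.1, -0.5, 5.5]
finger_gap: 8.8
```

Call:
{"name": "servo_tool", "arguments": {
  "delta_pos": [
    [0, 0, 0],
    [0, 0, 0],
    [0, 0, 0],
    [0, 0, 0],
    [0, 0, 0]
  ],
  "turn": [0.1, 0.2, 0.3, 0.4, 0.5]
}}

```text
t: 4.1
tcp_pos: [600.2, -134.0, 111.6]
orientation: [[-0.399, 0.917, 0.002], [0.917, 0.399, -0.001], [-0.001, 0.001, -1.0]]
ft_force: [-1.2, -0.6, 5.2]
finger_gap: 9.0
```

Call:
{"name": "servo_tool", "arguments": {
  "delta_pos": [
    [0, 0, 0],
    [0, 0, 0],
    [0, 0, 0],
    [0, 0, 0],
    [0, 0, 0]
  ],
  "turn": [0.1, 0.2, 0.3, 0.4, 0.47]
}}

```text
t: 4.52
tcp_pos: [600.5, -134.0, 111.6]
orientation: [[0.059, 0.998, 0.003], [0.998, -0.059, -0.001], [-0.001, 0.003, -1.0]]
ft_force: [-0.0, -0.9, 4.1]
finger_gap: 8.8
```

```bash
python3 -c "
from h import *
s=r.read_state();print(s['ft_force'],s['ft_torque'],s['finger_gap'],s['orientation'][1],s['joint_pos'])"
```

```text
[-1.96616570e-03 -9.27408445e-01  4.05084770e+00] [-0.09632035  0.15050607  0.10007263] 8.782772949611372 [ 9.98240211e-01 -5.92943728e-02 -8.11996570e-04] [-1.91119403e+01  1.95637069e+01  9.93770346e+01  4.10140391e-03
  6.09068207e+01 -1.57145585e+01]
```

Call:
{"name": "servo_tool", "arguments": {
  "delta_pos": [
    [0, 0, 0],
    [0, 0, 0],
    [0, 0, 0]
  ],
  "turn": [0.04, 0.08, 0.08]
}}

```text
t: 4.77
tcp_pos: [600.6, -134.0, 111.6]
orientation: [[0.131, 0.991, 0.002], [0.991, -0.131, -0.002], [-0.001, 0.003, -1.0]]
ft_force: [-1.2, 0.7, 4.6]
finger_gap: 9.0
```

```bash
python3 -c "
from h import *
s=r.read_state();print(s['ft_force'],s['ft_torque'],s['finger_gap'],s['orientation'][1],s['tcp_pos'])"
```

```text
[-1.17648775  0.74530747  4.55508936] [-0.04210478  0.1052234   1.0883666 ] 9.010705157860112 [ 0.99138356 -0.13097847 -0.0018099 ] [ 600.55487519 -133.95568157  111.60143188]
```

Call:
{"name": "servo_tool", "arguments": {
  "delta_pos": [
    [0, 0, 0],
    [0, 0, 0],
    [0, 0, 0],
    [0, 0, -0.02],
    [0, 0, -0.04]
  ],
  "turn": [-0.04, -0.04, -0.04, -0.04, -0.04],
  "jaw": 0.2
}}

```text
t: 5.18
tcp_pos: [597.5, -132.9, 148.0]
orientation: [[0.096, 0.995, -0.005], [0.995, -0.096, 0.002], [0.002, -0.005, -1.0]]
ft_force: [0.8, -0.7, -0.2]
finger_gap: 51.1
```

Call:
{"name": "servo_tool", "arguments": {
  "delta_pos": [
    [0, 0, -0.03],
    [0, 0, -0.06],
    [0, 0, -0.08],
    [0.03, 0, -0.08],
    [0.06, 0, -0.08]
  ],
  "turn": [0, 0, 0, 0, 0]
}}

```text
t: 5.6
tcp_pos: [606.6, -74.9, 232.8]
orientation: [[0.099, 0.995, 0.005], [0.995, -0.099, -0.001], [-0.0, 0.005, -1.0]]
ft_force: [-0.2, 0.8, -1.3]
finger_gap: 51.1
```

Call:
{"name": "servo_tool", "arguments": {
  "delta_pos": [
    [0.04, 0, 0],
    [0.08, 0, 0],
    [0.12, 0, 0],
    [0.16, 0, 0],
    [0.19, 0, 0]
  ],
  "turn": [0, 0, 0, 0, 0]
}}

```text
t: 6.02
tcp_pos: [622.7, 118.5, 229.8]
orientation: [[0.095, 0.996, -0.001], [0.996, -0.095, 0.001], [0.001, -0.001, -1.0]]
ft_force: [-0.3, -0.1, -0.6]
finger_gap: 51.4
```

```bash
python3 - <<'E'
from h import *
for n in("top","side"):
    p,d,c=cam(n); np.savez(f"{n}1.npz",p=p,d=d)
    if n=="top": a=p[130:260,150:370]
    else: b=p[150:330,220:380]
save("pics/c1.png",np.hstack([cv2.resize(a,(550,325),interpolation=cv2.INTER_CUBIC)]))
E
sed -i 's/top0.npz/top1.npz/;s/crop0/crop1/' m.py; python3 m.py
```

```text
plate [126.53846154 247.13846154] ((434.1651916503906, 410.1494140625), (62.76254653930664, 61.66629409790039), 89.31600952148438)
plate [140.26126126 170.33333333] ((656.7092895507812, 381.6050109863281), (115.82130432128906, 79.62884521484375), 31.576398849487305)
(203, 204) [432.96713024  97.366613   627.30113133]
(322, 180) [ 595.56547006 -133.38152591  110.16816367]
(310, 172) [ 622.96736572 -104.11260133   91.38953723]
(300, 200) [547.92251355 -75.84474851  81.42073512]
(210, 205) [431.33906895  87.78966496 628.06031409]
rim [320.75119617 198.33492823] ((554.1851806640625, -131.0260009765625), (129.9313507080078, 172.1368408203125), 86.12873077392578)
wing 55 322.96363636363634 178.54545454545453 [ 599.04614 -135.83527] ((598.3126220703125, -135.83753967285156), (32.2608528137207, 12.882880210876465), 84.04499053955078) [ 598.78497832 -135.83994303  112.08411906]
```

View pics/crop1.png

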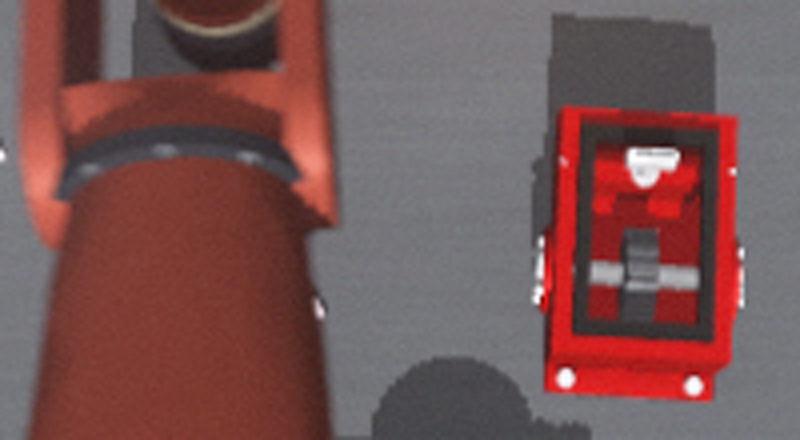

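The wing now stands across the casing, at crop (655,157), in line with the marks. Holding the stop gave 1.1 N m of torque. Next is the cover.

Call:
{"name": "servo_tool", "arguments": {
  "delta_pos": [
    [0.011, -0.015, 0],
    [0.022, -0.03, 0],
    [0.033, -0.045, 0],
    [0.044, -0.06, 0],
    [0.054, -0.074, 0]
  ],
  "turn": [0.11, 0.22, 0.33, 0.44, 0.55]
}}

```text
t: 6.53
tcp_pos: [553.7, 175.7, 229.6]
orientation: [[0.607, 0.795, -0.001], [0.795, -0.607, -0.0], [-0.001, -0.001, -1.0]]
ft_force: [0.6, 0.2, 0.2]
finger_gap: 51.1
```

Call:
{"name": "servo_tool", "arguments": {
  "delta_pos": [
    [0, 0, 0.02],
    [0, 0, 0.05],
    [0, 0, 0.08],
    [0, 0, 0.11],
    [0, 0, 0.12]
  ],
  "turn": [0.1, 0.2, 0.3, 0.391, 0.391],
  "jaw": 0.1
}}

```text
t: 6.95
tcp_pos: [550.7, 174.4, 104.9]
orientation: [[0.862, 0.507, -0.009], [0.507, -0.862, -0.002], [-0.009, -0.003, -1.0]]
ft_force: [-0.2, 0.4, -0.3]
finger_gap: 47.0
```

Call:
{"name": "servo_tool", "arguments": {
  "delta_pos": [
    [0, 0, 0],
    [0, 0, 0]
  ],
  "turn": [0, 0]
}}

```text
t: 7.12
tcp_pos: [554.6, 175.5, 110.2]
orientation: [[0.86, 0.511, -0.001], [0.511, -0.86, -0.0], [-0.001, -0.0, -1.0]]
ft_force: [0.4, 0.1, -0.1]
finger_gap: 47.2
```

Call:
{"name": "servo_tool", "arguments": {
  "delta_pos": [
    [0.002, -0.003, 0.02],
    [0.002, -0.003, 0.04],
    [0.002, -0.003, 0.06],
    [0.002, -0.003, 0.074],
    [0.002, -0.003, 0.082]
  ],
  "turn": [0, 0, 0, 0, 0]
}}

```text
t: 7.53
tcp_pos: [555.5, 179.6, 28.5]
orientation: [[0.86, 0.51, 0.001], [0.51, -0.86, 0.0], [0.001, 0.0, -1.0]]
ft_force: [0.5, -0.4, 0.1]
finger_gap: 46.9
```

Call:
{"name": "servo_tool", "arguments": {
  "delta_pos": [
    [0, 0, 0],
    [0, 0, 0],
    [0, 0, 0],
    [0, 0, 0],
    [0, 0, 0]
  ],
  "turn": [0, 0, 0, 0, 0],
  "jaw": -1,
  "squeeze": 80
}}

```text
t: 7.95
tcp_pos: [556.3, 179.9, 30.0]
orientation: [[0.86, 0.51, 0.003], [0.51, -0.86, 0.001], [0.003, 0.001, -1.0]]
ft_force: [-1.2, -0.4, 3.2]
finger_gap: 12.5
```

Call:
{"name": "servo_tool", "arguments": {
  "delta_pos": [
    [0, 0, 0],
    [0, 0, 0],
    [0, 0, 0]
  ],
  "turn": [0, 0, 0]
}}

```text
t: 8.2
tcp_pos: [556.3, 179.9, 30.0]
orientation: [[0.86, 0.51, 0.003], [0.51, -0.86, 0.001], [0.003, 0.001, -1.0]]
ft_force: [0.3, 0.2, 5.2]
finger_gap: 12.1
```

Call:
{"name": "servo_tool", "arguments": {
  "delta_pos": [
    [0, 0, -0.01],
    [0, 0, -0.035],
    [0, 0, -0.07],
    [0, 0, -0.105],
    [0, 0, -0.14]
  ],
  "turn": [0, 0, 0, 0, 0]
}}

```text
t: 8.62
tcp_pos: [553.0, 179.3, 168.3]
orientation: [[0.86, 0.51, -0.004], [0.51, -0.86, -0.001], [-0.004, -0.001, -1.0]]
ft_force: [0.4, 1.0, -3.2]
finger_gap: 12.9
```

Call:
{"name": "servo_tool", "arguments": {
  "delta_pos": [
    [-0.012, 0.02, -0.01],
    [-0.028, 0.047, -0.01],
    [-0.045, 0.076, -0.01],
    [-0.062, 0.105, -0.01],
    [-0.079, 0.134, -0.01]
  ],
  "turn": [0, 0, 0, 0, 0]
}}

```text
t: 9.03
tcp_pos: [553.6, 23.0, 177.6]
orientation: [[0.86, 0.51, -0.002], [0.51, -0.86, 0.0], [-0.002, -0.001, -1.0]]
ft_force: [0.0, -0.4, -3.8]
finger_gap: 12.7
```

Call:
{"name": "servo_tool", "arguments": {
  "delta_pos": [
    [-0.017, 0.029, 0],
    [-0.034, 0.058, 0],
    [-0.051, 0.087, 0],
    [-0.067, 0.114, 0],
    [-0.079, 0.134, 0]
  ],
  "turn": [0.12, 0.24, 0.36, 0.48, 0.6]
}}

```text
t: 9.45
tcp_pos: [554.0, -133.7, 177.5]
orientation: [[0.997, -0.072, -0.002], [-0.072, -0.997, -0.0], [-0.002, 0.0, -1.0]]
ft_force: [0.7, 0.9, -3.0]
finger_gap: 12.1
```

Call:
{"name": "servo_tool", "arguments": {
  "delta_pos": [
    [0, 0, 0],
    [0, 0, 0],
    [0, 0, 0]
  ],
  "turn": [0, 0, 0]
}}

```text
t: 9.7
tcp_pos: [554.4, -130.8, 177.4]
orientation: [[0.998, -0.065, -0.002], [-0.065, -0.998, 0.002], [-0.002, -0.001, -1.0]]
ft_force: [-0.1, 0.4, -2.6]
finger_gap: 12.5
```

```bash
python3 - <<'E'
from h import *
s=r.read_state();print(s['tcp_pos'],s['orientation'],s['finger_gap'],s['ft_force'])
for n in("top","side"):
    p,d,c=cam(n); np.savez(f"{n}2.npz",p=p,d=d)
    if n=="top": a=p[130:270,220:420]
    else: b=p[130:330,200:400]
save("pics/c2.png",np.hstack([cv2.resize(a,(400,280),interpolation=2),cv2.resize(b,(400,400),interpolation=2)[:280+0]]) if 0 else np.hstack([cv2.copyMakeBorder(cv2.resize(a,(400,280)),0,120,0,0,0),cv2.resize(b,(400,400))]))
E
```

```text
[ 554.42246921 -130.8002572   177.40833253] [[ 0.99790998 -0.06458328 -0.00216177]
 [-0.06458    -0.99791133  0.00155245]
 [-0.00225752 -0.00140959 -0.99999646]] 12.51685725484789 [-0.122399    0.43591239 -2.62662422]
```

View pics/c2.png

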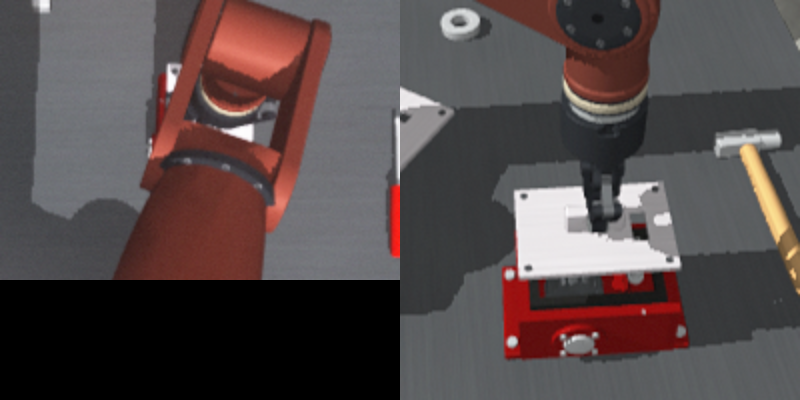

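The side crop shows the cover held level over the casing, slot at (640,230) towards the stud end. I'll measure the plate and stud with the same camera.

```bash
python3 - <<'E'
from h import *
c=r.calibration("side")
f=np.load("side2.npz");p,d=f["p"],f["d"];P=cloud(c,d);h=cv2.cvtColor(p,cv2.COLOR_RGB2HSV)
b=(np.abs(P[...,0]-555)<110)&(np.abs(P[...,1]+131)<90)
m=b&(abs(P[...,2]-153)<8)&(h[...,1]<60)
print("plate z",np.median(P[m],0)[2],m.sum())
# plane tilt
A=np.c_[P[m][:,:2]-[555,-131],np.ones(m.sum())];print("plane",np.linalg.lstsq(A,P[m][:,2],rcond=None)[0])
z=153.4
v,u=np.where(m);X=np.array([ray(c,a,e,z)[:2] for a,e in zip(u,v)],np.float32);q=cv2.minAreaRect(X);print("plate",q)
# slot: dark hole inside the plate hull: pixels not plate near slot
H=np.zeros(d.shape,np.uint8);cv2.fillConvexPoly(H,cv2.convexHull(np.c_[u,v].astype(np.int32)),1)
s=((H>0)&(P[...,2]<135)&(P[...,2]>0)).astype(np.uint8)
n,l,st,ce=cv2.connectedComponentsWithStats(s)
for i in range(1,n):
    if st[i,4]>15:
        vv,uu=np.where(l==i);Y=np.array([ray(c,a,e,z)[:2] for a,e in zip(uu,vv)],np.float32);print("hole",st[i],ce[i],ray(c,*ce[i],z)[:2],cv2.minAreaRect(Y))
f=np.load("side1.npz");p,d=f["p"],f["d"];P=cloud(c,d)
b=(np.abs(P[...,0]-600)<50)&(np.abs(P[...,1]+135)<50)
m=b&(abs(P[...,2]-112)<4);v,u=np.where(m);X=np.array([ray(c,a,e,112)[:2] for a,e in zip(u,v)],np.float32)
print("wing",m.sum(),X.mean(0),cv2.minAreaRect(X))
E
```

```text
plate z 154.02020363400916 2806
plane [-6.75513865e-03  5.59977338e-03  1.53961867e+02]
plate ((550.7633056640625, -132.16497802734375), (114.24674987792969, 160.0701141357422), 86.33844757080078)
hole [315 237   9  14  83] [319.06024096 244.36144578] [ 595.68757474 -138.54050511] ((595.9957885742188, -136.10769653320312), (34.59242248535156, 14.579825401306152), 86.18838500976562)
wing 63 [ 598.44275 -136.71024] ((598.5447998046875, -136.58349609375), (34.33541488647461, 9.712809562683105), 85.17057800292969)
```

Call:
{"name": "servo_tool", "arguments": {
  "delta_pos": [
    [0.002, 0.0007, 0.003],
    [0.002, 0.0007, 0.013],
    [0.002, 0.0007, 0.022],
    [0.002, 0.0007, 0.029],
    [0.002, 0.0007, 0.029]
  ],
  "turn": [0, 0, 0, 0, 0]
}}

```text
t: 10.22
tcp_pos: [555.3, -131.3, 146.1]
orientation: [[0.998, -0.065, -0.005], [-0.065, -0.998, 0.002], [-0.006, -0.002, -1.0]]
ft_force: [-0.9, -0.5, -3.8]
finger_gap: 12.4
```

Call:
{"name": "servo_tool", "arguments": {
  "delta_pos": [
    [0, 0, 0.004],
    [0, 0, 0.008],
    [0, 0, 0.012],
    [0, 0, 0.014],
    [0, 0, 0.014]
  ],
  "turn": [0, 0, 0, 0, 0]
}}

```text
t: 10.63
tcp_pos: [557.0, -132.2, 134.7]
orientation: [[0.998, -0.065, -0.001], [-0.065, -0.998, 0.0], [-0.001, -0.0, -1.0]]
ft_force: [-0.5, -0.7, -3.0]
finger_gap: 12.4
```

Underside is at about 105 mm, below the wing top, with no contact force, so the wing is in the slot. I'll continue down.

Call:
{"name": "servo_tool", "arguments": {
  "delta_pos": [
    [0, 0, 0.004],
    [0, 0, 0.008],
    [0, 0, 0.012],
    [0, 0, 0.014],
    [0, 0, 0.014]
  ],
  "turn": [0, 0, 0, 0, 0]
}}

```text
t: 11.05
tcp_pos: [556.8, -132.1, 120.4]
orientation: [[0.998, -0.065, -0.002], [-0.065, -0.998, 0.001], [-0.002, -0.0, -1.0]]
ft_force: [-0.8, -0.3, -2.8]
finger_gap: 12.3
```

Call:
{"name": "servo_tool", "arguments": {
  "delta_pos": [
    [0, 0, 0.002],
    [0, 0, 0.004],
    [0, 0, 0.006],
    [0, 0, 0.007],
    [0, 0, 0.007]
  ],
  "turn": [0, 0, 0, 0, 0]
}}

```text
t: 11.47
tcp_pos: [557.7, -132.4, 115.3]
orientation: [[0.998, -0.065, 0.0], [-0.065, -0.998, -0.0], [0.0, 0.0, -1.0]]
ft_force: [-3.5, 1.8, 4.2]
finger_gap: 12.5
```

Call:
{"name": "servo_tool", "arguments": {
  "delta_pos": [
    [0, 0, 0.001],
    [0, 0, 0.002],
    [0, 0, 0.003],
    [0, 0, 0.004],
    [0, 0, 0.004]
  ],
  "turn": [0, 0, 0, 0, 0]
}}

```text
t: 11.88
tcp_pos: [557.7, -132.4, 111.6]
orientation: [[0.998, -0.065, 0.0], [-0.065, -0.998, -0.0], [0.0, 0.0, -1.0]]
ft_force: [-4.9, 1.7, 8.4]
finger_gap: 12.5
```

Call:
{"name": "servo_tool", "arguments": {
  "delta_pos": [
    [0, 0, 0.001],
    [0, 0, 0.002],
    [0, 0, 0.003],
    [0, 0, 0.003],
    [0, 0, 0.003]
  ],
  "turn": [0, 0, 0, 0, 0]
}}

```text
t: 12.3
tcp_pos: [557.7, -132.4, 110.0]
orientation: [[0.998, -0.065, -0.0], [-0.065, -0.998, -0.0], [-0.0, 0.0, -1.0]]
ft_force: [-7.3, 2.2, 13.5]
finger_gap: 12.8
```

The lateral force of -7 N in x suggests the slot wall is touching the wing, so I'll ease back 1.5 mm and press a bit more.

Call:
{"name": "servo_tool", "arguments": {
  "delta_pos": [
    [-0.001, -0.0005, 0],
    [-0.002, -0.0007, 0.001],
    [-0.002, -0.0007, 0.002],
    [-0.002, -0.0007, 0.002],
    [-0.002, -0.0007, 0.002]
  ],
  "turn": [0, 0, 0, 0, 0]
}}

```text
t: 12.72
tcp_pos: [557.7, -132.4, 110.0]
orientation: [[0.998, -0.065, 0.004], [-0.065, -0.998, -0.002], [0.004, 0.002, -1.0]]
ft_force: [-6.1, 2.3, 18.0]
finger_gap: 12.4
```

```bash
cat > k.py <<'E'
from h import *
import sys
k=sys.argv[1]
s=r.read_state();print(s['t'],s['tcp_pos'],s['ft_force'],s['ft_torque'])
p,d,c=cam("side");P=cloud(c,d);h=cv2.cvtColor(p,cv2.COLOR_RGB2HSV)
save(f"pics/s{k}.png",cv2.resize(p[180:330,220:380],(800,750),interpolation=2)[100:700])
b=(np.abs(P[...,0]-555)<110)&(np.abs(P[...,1]+131)<90)
m=(b&(abs(P[...,2]-87)<7)&(h[...,1]<60)&(h[...,2]>110)).astype(np.uint8)
n,l,st,ce=cv2.connectedComponentsWithStats(m);m=l==1+np.argmax(st[1:,4])
A=np.c_[P[m][:,:2]-[555,-131],np.ones(m.sum())];print("plane",np.linalg.lstsq(A,P[m][:,2],rcond=None)[0],m.sum())
v,u=np.where(m);X=np.array([ray(c,a,e,86)[:2] for a,e in zip(u,v)],np.float32);print("plate",cv2.minAreaRect(X))
E
python3 k.py 3
```

```text
12.7167 [ 557.72260641 -132.43003716  110.02936854] [-6.07459236  2.33633385 18.01079778] [0.3561437  1.03753541 0.00280769]
plane [-4.41100496e-04 -1.30524101e-03  8.64974203e+01] 2473
plate ((553.9359741210938, -134.67723083496094), (116.58807373046875, 159.8376922607422), 86.10289001464844)
```

View pics/s3.png

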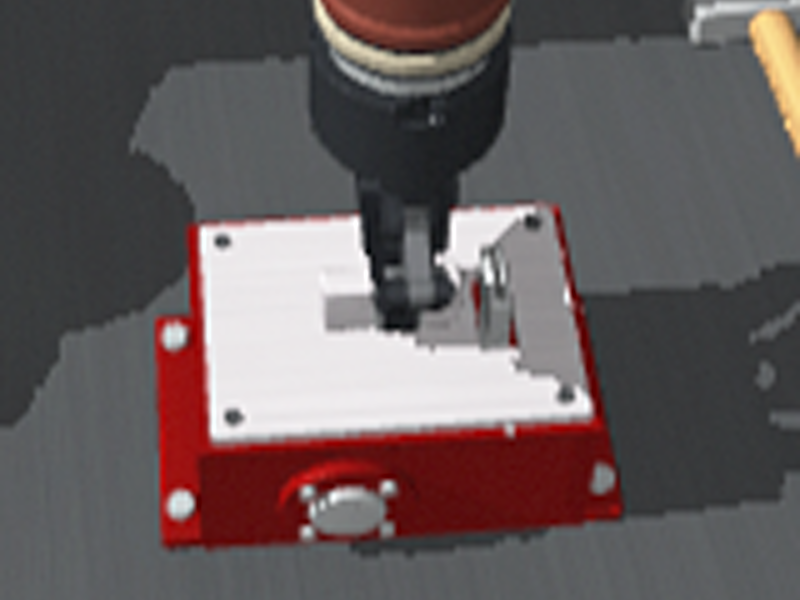

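The picture shows the plate flat on the rim with the wing (495,300) standing through the slot. The plate is level (about 0.001 rad), top about 86.5 mm, and the slot is about 1.5 mm from the stud. I'll hold for a moment, then hand in.

Call:
{"name": "servo_tool", "arguments": {
  "delta_pos": [
    [0, 0, 0.001],
    [0, 0, 0.001],
    [0, 0, 0.001],
    [0, 0, 0.001],
    [0, 0, 0.001]
  ],
  "turn": [0, 0, 0, 0, 0]
}}

```text
t: 13.18
tcp_pos: [557.7, -132.4, 110.0]
orientation: [[0.998, -0.065, 0.004], [-0.065, -0.998, -0.002], [0.004, 0.002, -1.0]]
ft_force: [-8.7, 3.0, 22.5]
finger_gap: 12.7
```

Call:
{"name": "servo_tool", "arguments": {
  "delta_pos": [
    [0, 0, 0],
    [0, 0, 0],
    [0, 0, 0],
    [0, 0, 0],
    [0, 0, 0]
  ],
  "turn": [0, 0, 0, 0, 0]
}}

```text
t: 13.6
tcp_pos: [557.7, -132.4, 110.0]
orientation: [[0.998, -0.065, 0.004], [-0.065, -0.998, -0.002], [0.004, 0.002, -1.0]]
ft_force: [-8.6, 1.5, 22.5]
finger_gap: 12.3
```

```bash
python3 k.py 4; python3 -c "
from workcell import r
print(r.close_job())"
```

```text
13.6 [ 557.70566478 -132.44825763  109.98000018] [-8.58387119  1.50724127 22.53017815] [0.4692022  1.41552094 0.06666559]
plane [-1.04111664e-03 -4.93291006e-04  8.65209112e+01] 2466
plate ((553.9657592773438, -134.75177001953125), (116.091796875, 160.16357421875), 85.88014221191406)
the job is handed in; nothing more can be done
None
```

I turned the wing stud clockwise to its stop, fitted the middle-sized cover over it, and pressed it home. I handed the job in at 13.6 s with the gripper still holding the cover down; the interface gave no verdict.

**Stud:** the stop pushed back with about 1.1 N m. The pictures showed the wing across the casing, in line with the rim marks.

**Cover, last checks:**
- **Height and level:** the top was at about 86.5 mm, so the underside was about 80.5 mm, level to about 0.001 rad. It stayed put as I pressed harder, so it sits on the rim. Seal travel was inferred from this, not measured.
- **Alignment:** the yaw was about -4°, matching the casing. The slot centre was about 1.5 mm from the stud along x.
- **Push:** about 22 N downward with an 80 N grip.

**Disagreements:**
- A side force of about 8 N in x remained, probably from the slot edge on the wing or from rim friction. The 2 mm ease-back I commanded did not shift the cover.
- The plate measured 116 mm wide instead of 110 mm, probably because the camera also saw its front edge. That leaves the y offset less certain, by about 2–3 mm.

I kept the arm clear of the hammer, screwdriver and bearing, but did not re-measure where they lie.

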